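# Scan the return parcel and dock the scanner

## Robot

A 6-joint arm with a two-finger parallel gripper is mounted at the origin on the work surface. World frame = base frame: x ahead of the robot, y to its left, z up, the work surface at z = 0. Lengths are in m, angles in rad, forces in N, time in s.
With the tool pointing down it reaches from about 0.35 to 0.975 m from the base axis. Payload 4.9 kg.
Tool frame: the origin (TCP) lies at the very end of the fingers, on their centre line; the grasp point (between the pads) lies 19 mm behind it (grasp_offset is the distance from the TCP to the grasp point, in m); x points along the fingers, y is the direction in which the jaws open and shut, and the axes are right-handed (so a half turn about x gives the same grasp; the last joint's range is limited). The gripper opens to 85 mm and grips with 20 to 120 N. Pads are 22 mm wide; open, the fingers measure 114 mm over their backs; the gripper's body (76 mm by 85 mm) begins 54 mm behind the grasp point. The pads swing forward as they close: fully open they stand 13 mm farther back than shut.
Start: joints at [-1.427, 0.053, 1.613, -0, 1.476, -0.119], TCP at [0.162, -0.604, 0.231] pointing down, gripper open.
Joint ranges: [-3.01, 3.01], [-1.01, 2.22], [0.06, 2.58], [-1.02, 4.17], [0.09, 2.62], [-3.14, 3.14]. Speed limits (rad/s): [2.57, 2.57, 3.14, 3.14, 3.14, 3.14].

## Interface

Orientations are given as a rotation vector (axis times angle).
In Python, from station import get_obs, get_image, finish_job, grasp_offset gives the robot as it stands.
- The arm moves only by the tool move_arm, never from a script. Its argument "moves" is a list of rows, each a list of 6 numbers: the shift along the world's x, y, z scaled (see below), then the turn, a rotation vector about the world's x, y, z scaled (see below). A call has 1 to 8 rows; each row is the pose to reach, as a shift and turn from the pose commanded when the call began, turning the shorter way round; what a row does not reach only later rows make up. The controller multiplies each number of a shift by 0.12 m and each number of a turn by 2 pi rad. A row lasts 1/8 s, in which the tool goes at most 62.5 mm and 10.7 degrees, less where a joint would pass 70% of its speed; a pose out of reach is approached as far as the arm can. A call with a number of a shift or a turn outside -1 to 1 is refused whole. A call with a gripper value outside its range is refused whole. "gripper" is the closure, from 0 (fully open) to 1 (shut), set as the call begins (left out, the last holds). The fingers move at their own pace and stop on an object; "force" is the grip in N (left out, the last holds). Time passes only in rows, so rows that repeat a pose let the fingers close. It gives the time, the measured TCP pose, the force and the opening at its end, in the units of the state.
- get_obs(): the state, without advancing time (a new reading comes with each control period).
- get_image(name): name is "scene" or "top"; returns a dict with "frame" (480x640x3 uint8, red, green, blue), "fx", "fy", "cx", "cy" (pixels), "T" (4x4, takes a point from camera to world coordinates). Camera axes: x right, y up, looking along -z (the intrinsics and any distortion apply to the point x, -y, -z); pixel columns grow to the right and rows downward; lengths in m; the calibration is good to about 2 mm. A picture is of the moment at which its call begins. There is no depth.
- finish_job(): hands the job in, once; it reports no verdict.
The state is a dict: "t": time; "q": joint angles; "dq": joint speeds; "effort": joint torques, N m; "tool_pos": TCP position; "tool_rot": TCP orientation; "contact_force": force on the tool from outside, world axes, zero at the start; "wrist_torque": the same for the moment, N m; "opening": finger opening in m.
Only numpy, scipy, OpenCV 4.12 (cv2) and the standard library are available. Lean on these libraries where they do the work, as an engineer would, in place of code of your own. Each camera call takes 0.05 s, during which the arm holds its last target.

## Task

Scan the parcel on the sloping wooden rest: pick up the handheld barcode scanner, aim its window square at the middle of that parcel's label from about 50 mm away, with the long side of the scanner's head along the long side of the label, and hold it still for two seconds without touching the parcel or its rest. Then stand the scanner upright in the middle of its flat charging pad, the long side of its head along the long side of the pad, and let go only once it is standing there. Leave everything else where it is.

Things in the scene. Friction and masses are not known exactly. Their poses are not given: they have to be found in the camera images.
- scanner: Barcode scanner, loose, 0.15 to 0.3 kg, upright on its head: a grey block 46 (x) by 76 (y) by 32 mm high (rubber band around it 50 by 80). Above it a black handle, 30 (x) by 36 (y) mm, up to 136 mm above the underside. The window fills the head's underside and looks along -z. Origin: centre of the underside; z up along the handle, y along the head. A half turn about z makes no difference.
- scanner_grip (a point): Middle of the scanner's handle, 105 mm above its underside, on its axis.
- scanner_aim (a point): The point 50 mm straight out of the middle of the scanner's window (50 mm below its underside); axes as scanner.
- rest: Sloping dark wooden rest, fixed, 170 (slope length) by 180 (y) mm, board at 25 degrees, with a lip at its low edge, which faces -x of the rest; about 100 mm high at the back (150 mm with the parcel). Origin: centre of its foot on the surface; x from the low edge to the high edge.
- parcel: Cardboard parcel fixed on the rest (a like carton lying flat at the back with a label of its own is not meant), 145 (x) by 170 (y) by 45 mm thick, tilted 25 degrees with it. Origin: centre of its underside; z is the normal of its label face (leaning to the rest's low side), x up the slope, y level.
- label (a point): Middle of the white barcode label on the parcel's upper face, 45.5 mm above the parcel's underside, about 100 mm above the surface. Label 46 (x, up the slope) by 76 (y) mm, black bars running along x. Axes as parcel: z out of the label.
- pad: Flat black charging pad, fixed, 90 (x) by 130 (y) by 10 mm high, with a grey field and two brass strips along y on top. Origin: centre of its underside.
- pad_top (a point): Middle of the charging pad's upper face, 10 mm above the surface; axes as pad.
- diffuser: Bystander: capped frosted glass diffuser bottle, 64 mm across, 130 mm high, upright. Origin: centre of its underside.
- bell: Bystander: white ceramic bell figurine, 64 mm across, 94 mm high. Origin: centre of its underside.
- key_cover: Bystander: orange hard silicone key cover lying flat, 36 (x) by 75 (y) by 13 mm. Origin: centre of the underside of its 60 mm long main block.
- clip: Bystander: steel bulldog clip lying flat, gripping nothing, 60 (x) by 50 (y) by 20 mm. Origin: underside of its spine.
Mind the look-alikes: they are no part of the job. What is shaped like the scanner but green is not meant.

How it is judged:
By the outcome, as a careful person would: the job done as asked, in the order asked, and still so for the second after the job is handed in, with the robot touching nothing.
It also fails if it takes over 56 s, if anything falls off the work surface, if the arm or the gripper's body presses on something with over 40 N, if the wrist force passes 120 N, or if a joint passes its speed limit or range.

## Working session

There is one attempt and no reset: what is moved stays moved. The work goes in short steps, Python scripts to look and compute and a tool call to move; the robot and the scene stay as the last step left them, time stands still between calls to the robot, and variables do not carry over. Pictures are saved under pics/ and viewed, and the job is handed in when it is done.

Besides the shell and the picture viewer there is one more tool, called after ">>>" as name(argument=value, ...), one argument or row to a line, values as JSON. move_arm: Moves the arm, as the interface text tells. Its arguments: {"type":"object","properties":{"moves":{"type":"array","items":{"type":"array","items":{"type":"number","minimum":-1,"maximum":1}}},"gripper":{"type":"number"},"force":{"type":"number"}},"required":["moves"]}

```bash
ls; mkdir -p pics; python3 - <<'E'
from station import *
import cv2, numpy as np, pickle
d={}
for n in ("scene","top"):
    im=get_image(n); d[n]=im
    cv2.imwrite(f"pics/{n}0.png",im["frame"][...,::-1])
    print(n,{k:v for k,v in im.items() if k!="frame"})
pickle.dump(d,open("im0.pkl","wb"))
print(get_obs(),grasp_offset)
E
```

```text
pics
scene {'fx': 438.843885962608, 'fy': 438.843885962608, 'cx': 320.1832610620132, 'cy': 236.69589259553453, 'T': array([[ 0.26330569, -0.55400017,  0.78978094,  1.28933365],
       [ 0.96455584,  0.16593338, -0.20517832, -0.17387145],
       [-0.01738219,  0.81581244,  0.5780553 ,  0.57417357],
       [ 0.        ,  0.        ,  0.        ,  1.        ]])}
top {'fx': 460.3668963911483, 'fy': 460.3668963911483, 'cx': 319.4489632756608, 'cy': 243.5241369921177, 'T': array([[ 0.02721554,  0.98573616, -0.1660829 ,  0.37751679],
       [-0.99927975,  0.03122309,  0.02156626,  0.01308118],
       [ 0.02644426,  0.16537634,  0.98587594,  1.07125828],
       [ 0.        ,  0.        ,  0.        ,  1.        ]])}
{'t': 0.1, 'q': array([-1.42702926e+00,  5.33006127e-02,  1.61414368e+00,  5.57401229e-06,
        1.47600031e+00, -1.19024983e-01]), 'dq': array([ 0.00112753,  0.00075804, -0.00395653,  0.00093962, -0.0004529 ,
        0.00050494]), 'effort': array([ 6.13056818e-04, -3.94905245e+01, -3.71362996e+01, -7.09101096e-05,
        3.89428809e-03, -9.63986224e-06]), 'tool_pos': array([ 0.16226744, -0.60299035,  0.23018767]), 'tool_rot': array([ 2.08194778,  0.27709131, -2.08198424]), 'contact_force': array([ 0.83506774,  0.91794935, -0.73045386]), 'wrist_torque': array([0.02851273, 0.0257178 , 0.00290394]), 'opening': 0.0850649339981686} 0.0187
```

View pics/scene0.png

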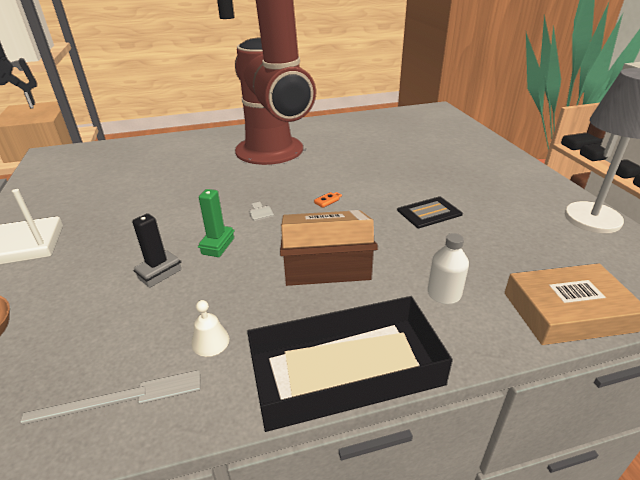

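View pics/top0.png

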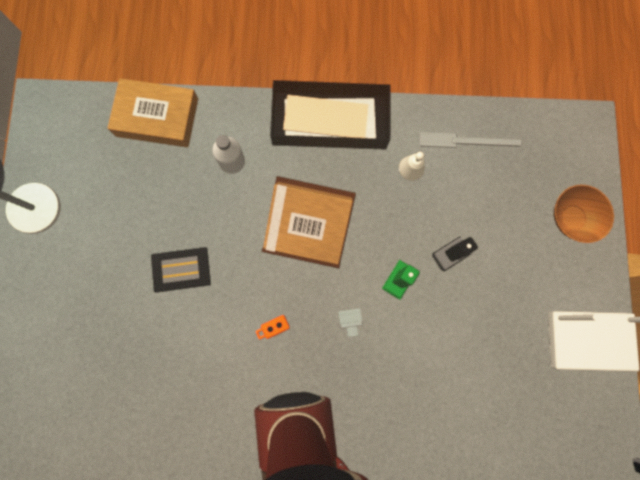

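The meant scanner is the one with the black handle on a grey head: top about (455,252), scene about (155,250). The green one at top (402,279) and scene (213,225) is the look-alike. Two cartons fit "parcel": the one on the dark rest at top (308,222) is meant, and the flat one at top (152,110) is not. The pad is at top (181,269). I'll enlarge these areas to confirm.

```bash
python3 - <<'E'
import cv2, numpy as np, pickle
d=pickle.load(open("im0.pkl","rb"))
def crop(n,x,y,w,h,s):
    f=d[n]["frame"][y:y+h,x:x+w,::-1]
    return cv2.resize(f,None,fx=s,fy=s,interpolation=cv2.INTER_NEAREST)
cv2.imwrite("pics/c1.png",np.vstack([np.hstack([crop("top",420,222,70,56,5),crop("top",146,240,70,56,5)]),
 np.hstack([crop("top",258,172,100,80,3.5),crop("scene",120,200,70,96,5)[:280,:350]])]))
cv2.imwrite("pics/c2.png",np.hstack([crop("scene",120,200,80,100,5),crop("scene",270,195,120,100,3)[:500] if 0 else cv2.resize(crop("scene",270,195,80,100,1),None,fx=5,fy=5)]))
E
```

```text
(no output)
```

View pics/c1.png

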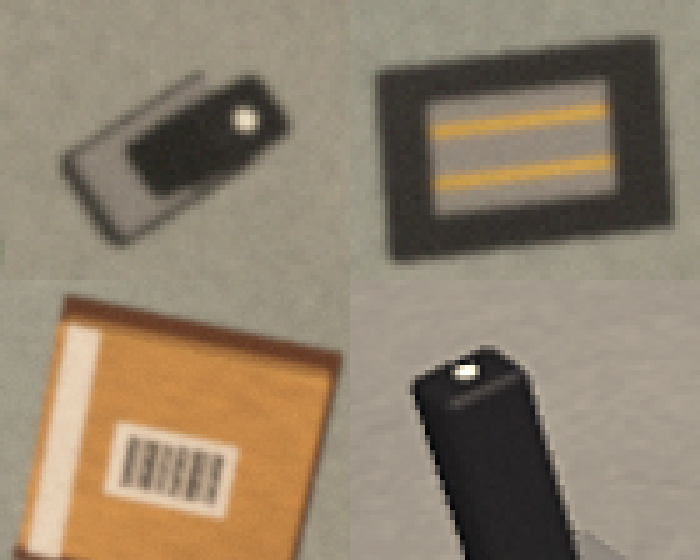

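View pics/c2.png

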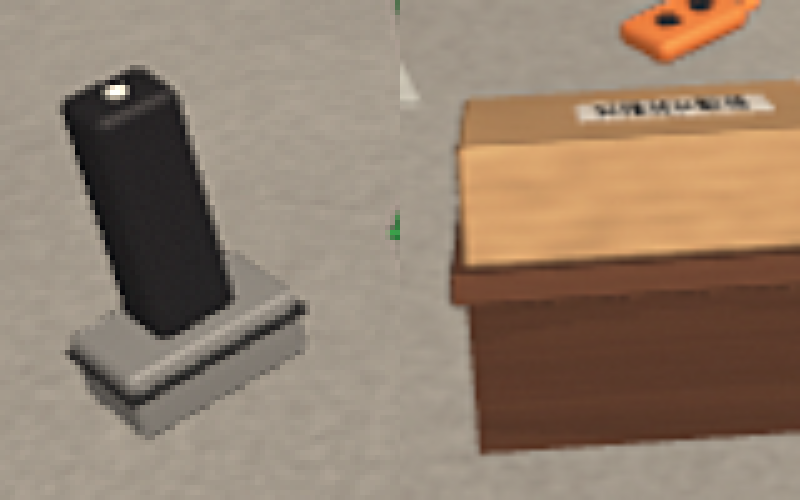

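```bash
cat > h.py <<'E'
import cv2, numpy as np, pickle
def cam(d,n):
    c=d[n]; return c["T"],c["fx"],c["fy"],c["cx"],c["cy"]
def ray(c,u,v):
    T,fx,fy,cx,cy=c
    r=T[:3,:3]@np.array([(u-cx)/fx,-(v-cy)/fy,-1.0]); return T[:3,3],r/np.linalg.norm(r)
def atz(c,u,v,z):
    o,r=ray(c,u,v); return o+r*(z-o[2])/r[2]
def proj(c,p):
    T,fx,fy,cx,cy=c
    q=T[:3,:3].T@(np.asarray(p)-T[:3,3]); return np.array([cx+fx*q[0]/-q[2],cy-fy*q[1]/-q[2]])
def tri(c1,p1,c2,p2):
    o1,r1=ray(c1,*p1);o2,r2=ray(c2,*p2)
    s=np.linalg.lstsq(np.c_[r1,-r2],o2-o1,rcond=None)[0]
    a=o1+r1*s[0];b=o2+r2*s[1]; return (a+b)/2,np.linalg.norm(a-b)
E
python3 - <<'E'
from h import *
np.set_printoptions(precision=4,suppress=True)
d=pickle.load(open("im0.pkl","rb")); S=cam(d,"scene"); P=cam(d,"top")
# dot centroids
def cen(n,x,y,w,h):
    f=d[n]["frame"][y:y+h,x:x+w].astype(float).min(2)
    m=np.clip(f-140,0,None); yy,xx=np.mgrid[y:y+h,x:x+w]
    return (m*xx).sum()/m.sum(),(m*yy).sum()/m.sum()
dt=cen("top",463,240,12,12); ds=cen("scene",138,213,11,9); print(dt,ds)
print("dot tri",tri(P,dt,S,ds),"z.136:",atz(P,*dt,.136),atz(S,*ds,.136))
px=lambda a,b,x0,y0,s:(x0+a/s-.5+.0,y0+b/s-.5)
B=[px(88,378,120,200,5),px(150,437,120,200,5),px(305,350,120,200,5)]
W=[atz(S,*b,0) for b in B]; print("scene base",W,np.linalg.norm(W[0]-W[1]),np.linalg.norm(W[2]-W[1]))
e=W[2]-W[1];print("yaw long",np.degrees(np.arctan2(e[1],e[0])));e=W[1]-W[0];print("yaw short",np.degrees(np.arctan2(e[1],e[0])),"ctr",(W[0]+W[2])/2)
# pad top corners (z=.010), top view: dark mask
f=d["top"]["frame"]; m=(f.max(2)<75).astype(np.uint8); m[:, :140]=0; m[:,225:]=0; m[:235]=0; m[300:]=0
c,_=cv2.findContours(m,0,cv2.CHAIN_APPROX_NONE); c=max(c,key=cv2.contourArea)
r=cv2.minAreaRect(c); bx=cv2.boxPoints(r); print("padrect",r)
W=np.array([atz(P,*b,.010) for b in bx]); print(W, [np.linalg.norm(W[i]-W[i-1]) for i in range(4)], W.mean(0))
f=d["scene"]["frame"]; m=(f.max(2)<70).astype(np.uint8); m[:, :390]=0; m[:,470:]=0; m[:190]=0; m[235:]=0
c,_=cv2.findContours(m,0,cv2.CHAIN_APPROX_NONE); c=max(c,key=cv2.contourArea)
ap=cv2.approxPolyDP(c,3,True)[:,0]; print(ap); print(np.array([atz(S,*b,.010) for b in ap]))
E
```

```text
(np.float64(468.6807228915663), np.float64(245.4789156626506)) (np.float64(142.68256333830104), np.float64(217.31296572280178))
dot tri (array([ 0.5404, -0.3175,  0.1387]), np.float64(0.0018703081012748316)) z.136: [ 0.5408 -0.3174  0.136 ] [ 0.5352 -0.3194  0.136 ]
scene base [array([ 0.5283, -0.3632,  0.    ]), array([ 0.5733, -0.3371,  0.    ]), array([ 0.5351, -0.2774,  0.    ])] 0.05199003501599249 0.0708870206844572
yaw long 122.62948238270332
yaw short 30.107428929427545 ctr [ 0.5317 -0.3203  0.    ]
padrect ((180.02880859375, 269.38751220703125), (37.24968338012695, 56.952354431152344), 82.56858825683594)
[[0.518  0.3813 0.01  ]
 [0.5392 0.2531 0.01  ]
 [0.4541 0.2363 0.01  ]
 [0.4336 0.363  0.01  ]] [np.float64(0.08635521523332589), np.float64(0.12994475674028838), np.float64(0.08679374316743697), np.float64(0.12829377639387132)] [0.4862 0.3084 0.01  ]
[[461 215]
 [440 197]
 [397 209]
 [416 227]]
[[0.5285 0.3691 0.01  ]
 [0.4381 0.3621 0.01  ]
 [0.4599 0.2357 0.01  ]
 [0.5443 0.2458 0.01  ]]
```

```bash
python3 - <<'E'
from h import *
np.set_printoptions(precision=4,suppress=True)
d=pickle.load(open("im0.pkl","rb")); S=cam(d,"scene"); P=cam(d,"top")
def crop(n,x,y,w,h,s):
    f=d[n]["frame"][y:y+h,x:x+w,::-1]
    return cv2.resize(f,None,fx=s,fy=s,interpolation=cv2.INTER_CUBIC)
# brass
for n,C,(x0,x1,y0,y1) in (("top",P,(160,204,252,288)),("scene",S,(408,455,198,226))):
    f=d[n]["frame"].astype(float); g=f[...,0]-f[...,2]
    m=np.zeros(g.shape,np.uint8); m[y0:y1,x0:x1]=(g[y0:y1,x0:x1]>35)
    k,l,st,ce=cv2.connectedComponentsWithStats(m)
    cs=[]
    for i in range(1,k):
        if st[i,4]<15: continue
        mm=cv2.dilate((l==i).astype(np.uint8),np.ones((3,3)))>0
        yy,xx=np.nonzero(mm); w=np.clip(g[yy,xx]-15,0,None)
        Wp=np.array([atz(C,a,b,.010)[:2] for a,b in zip(xx,yy)])
        mu=(w[:,None]*Wp).sum(0)/w.sum(); cov=np.cov((Wp).T,aweights=w+1e-9); ev,V=np.linalg.eigh(cov)
        print(n,st[i],mu,"yaw",np.degrees(np.arctan2(V[1,1],V[0,1]))%180,"len~",np.sqrt(12*ev[1])); cs.append(mu)
    print(n,"pad centre",np.mean(cs,0),"sep",cs[0]-cs[1])
cv2.imwrite("pics/c3.png",np.vstack([crop("scene",276,205,100,25,8),crop("top",280,204,80,42,10)[:400]]))
cv2.imwrite("pics/c4.png",np.hstack([crop("top",425,228,60,50,8),np.zeros((400,10,3),np.uint8)]))
E
```

```text
top [161 260  37   9 178] [0.4987 0.311 ] yaw 99.34554410067499 len~ 0.08091582794649656
top [162 270  37   9 177] [0.4751 0.307 ] yaw 99.32180096444411 len~ 0.08146916297762595
top pad centre [0.4869 0.309 ] sep [0.0237 0.004 ]
scene [412 203  29   9  60] [0.4723 0.3069] yaw 99.47792887791341 len~ 0.08210813381387119
scene [418 208  29   9  61] [0.4961 0.3107] yaw 99.5166797552897 len~ 0.08223629197380515
scene pad centre [0.4842 0.3088] sep [-0.0238 -0.0038]
```

View pics/c3.png

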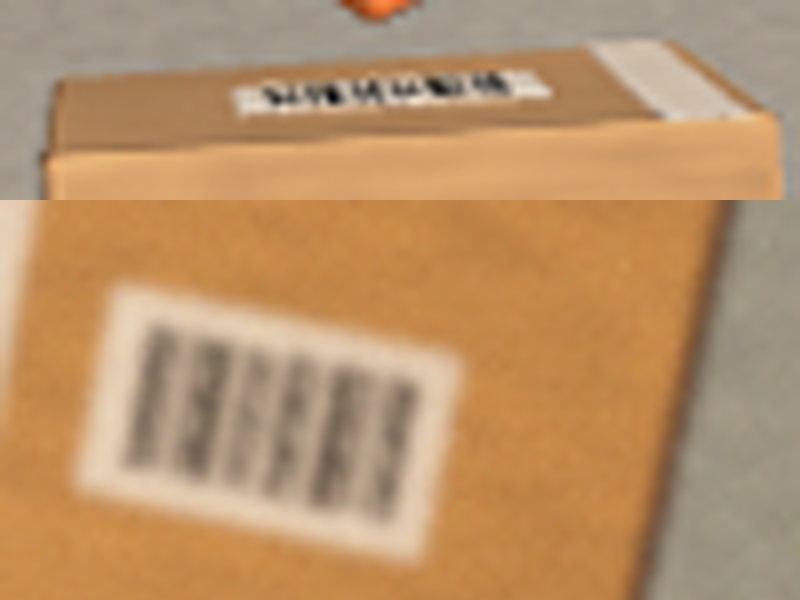

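View pics/c4.png

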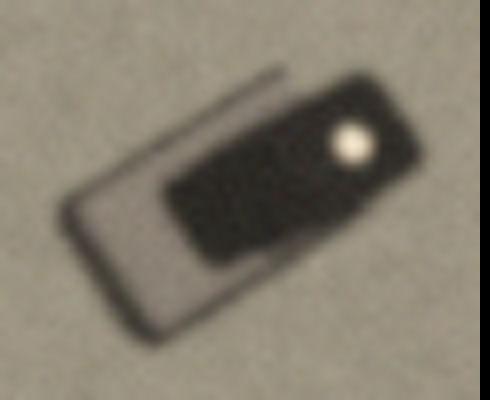

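```bash
python3 - <<'E'
from h import *
np.set_printoptions(precision=4,suppress=True)
d=pickle.load(open("im0.pkl","rb")); S=cam(d,"scene"); P=cam(d,"top")
f=d["top"]["frame"].astype(int)
# label: low saturation region inside parcel (top)
sat=f[...,0]-f[...,2]
m=np.zeros(sat.shape,np.uint8); m[208:246,284:332]=(sat[208:246,284:332]<62); 
m=cv2.morphologyEx(m,cv2.MORPH_CLOSE,np.ones((5,5)))
c,_=cv2.findContours(m,0,cv2.CHAIN_APPROX_NONE); c=max(c,key=cv2.contourArea)
r=cv2.minAreaRect(c); print(r, len(c), cv2.boxPoints(r))
tp=np.array([(112,83),(463,155),(425,367),(75,290)])/10-.5+np.array([280,204])
sc=np.array([(552,97),(240,118),(235,92),(535,70)])/8-.5+np.array([276,205])  # order below
# world order: top TL = +x,+y ; TR=+x,-y ; BR=-x,-y ; BL=-x,+y ; scene: right=+y, bottom=+x
sc=np.array([(552,97),(240,118),(235,92),(535,70)])/8-.5+np.array([276,205])
for a,b in zip(tp,sc): print(a,b,tri(P,a,S,b))
X=np.array([tri(P,a,S,b)[0] for a,b in zip(tp,sc)])
print("centre",X.mean(0)); print([np.linalg.norm(X[i]-X[i-1]) for i in range(4)])
y=(X[0]+X[3]-X[1]-X[2]);x=(X[0]+X[1]-X[2]-X[3]);print("yaw y",np.degrees(np.arctan2(y[1],y[0])),"x",x/np.linalg.norm(x),"tilt",np.degrees(np.arctan2(x[2],np.hypot(*x[:2]))))
# top only: plane 25deg, known sizes: solve via PnP in top
obj=np.array([(.023,.038,0),(.023,-.038,0),(-.023,-.038,0),(-.023,.038,0)])
for n,C,pt in (("top",P,tp),("scene",S,sc)):
    T,fx,fy,cx,cy=C; K=np.array([[fx,0,cx],[0,fy,cy],[0,0,1.]])
    _,rs,ts,er=cv2.solvePnPGeneric(obj,pt,K,None,flags=cv2.SOLVEPNP_IPPE)
    F=np.diag([1,-1,-1.])
    for rv,t in zip(rs,ts):
        R=T[:3,:3]@F@cv2.Rodrigues(rv)[0]; print(n,(T[:3,:3]@F@t).ravel()+T[:3,3],"n",R[:,2],"y yaw",np.degrees(np.arctan2(R[1,1],R[0,1])))
for z in(.095,.1,.105):print(z,atz(P,*tp.mean(0),z),atz(S,*sc.mean(0),z))
E
```

```text
((306.2692565917969, 225.6538543701172), (33.73197555541992, 19.611614227294922), 11.309932708740234) 98 [[287.8077 231.9615]
 [291.6539 212.7308]
 [324.7308 219.3462]
 [320.8846 238.5769]]
[290.7 211.8] [344.5   216.625] (array([0.6057, 0.0544, 0.1115]), np.float64(0.001859504460259517))
[325.8 219. ] [305.5  219.25] (array([ 0.5926, -0.0207,  0.1113]), np.float64(0.001432479943958192))
[322.  240.2] [304.875 216.   ] (array([ 0.5501, -0.0134,  0.0913]), np.float64(0.0004906870448699259))
[287.  232.5] [342.375 213.25 ] (array([0.5643, 0.0625, 0.0927]), np.float64(8.812407850955861e-05))
centre [0.5782 0.0207 0.1017]
[np.float64(0.046157941721881916), np.float64(0.07631232150117404), np.float64(0.04750413606544957), np.float64(0.07723842736285137)]
yaw y 79.75868460815393 x [ 0.8952 -0.1637  0.4146] tilt 24.49268256830648
top [0.5742 0.021  0.1216] n [-0.3983  0.1577  0.9036] y yaw 78.65041612470462
top [0.5743 0.0206 0.1218] n [ 0.0069 -0.174   0.9847] y yaw 81.64430858776304
scene [0.5824 0.0191 0.1046] n [-0.4083  0.062   0.9107] y yaw 78.8157485212492
scene [0.5839 0.0187 0.1053] n [ 0.6457 -0.1263 -0.7531] y yaw 74.22214541165243
0.095 [0.5798 0.0211 0.095 ] [0.5682 0.023  0.095 ]
0.1 [0.5787 0.021  0.1   ] [0.5757 0.0209 0.1   ]
0.105 [0.5777 0.021  0.105 ] [0.5833 0.0189 0.105 ]
```

```bash
python3 - <<'E'
from h import *
from scipy.spatial.transform import Rotation as Ro
np.set_printoptions(precision=4,suppress=True)
d=pickle.load(open("im0.pkl","rb")); S=cam(d,"scene"); P=cam(d,"top")
def edge(n,p,q,half=2.5,kind="dark",m=25):
    """sub-pixel line: sample profiles normal to p-q; dark=weighted minimum, grad=strongest gradient"""
    g=d[n]["frame"].astype(np.float32).mean(2); p=np.array(p,float);q=np.array(q,float)
    t=(q-p)/np.linalg.norm(q-p); nn=np.array([-t[1],t[0]]); s=np.linspace(-half,half,41); out=[]
    for a in np.linspace(.1,.9,m):
        c=p+a*(q-p); pts=(c+s[:,None]*nn).astype(np.float32)
        v=cv2.remap(g,pts[:,0][None],pts[:,1][None],cv2.INTER_CUBIC)[0]
        w=np.clip(np.median(v)-v,0,None) if kind=="dark" else np.abs(np.gradient(v))**2
        out.append(c+nn*(w*s).sum()/max(w.sum(),1e-6))
    out=np.array(out,np.float32); vx,vy,x,y=cv2.fitLine(out,cv2.DIST_HUBER,0,.01,.01).ravel()
    k=((p-[x,y])@[vx,vy]); l=((q-[x,y])@[vx,vy]); return np.array([x,y])+k*np.array([vx,vy]),np.array([x,y])+l*np.array([vx,vy])
def c4(a,b): return (425+a/8-.5,228+b/8-.5)
def c2(a,b): return (120+a/5-.5,200+b/5-.5)
def rep(name,C,seg,z):
    A,B=[atz(C,*s,z) for s in seg]; e=B-A; print(name,"yaw",np.degrees(np.arctan2(e[1],e[0]))%180,A[:2],B[:2],"len",np.linalg.norm(e))
rep("top UL",P,edge("top",c4(72,205),c4(283,70)),.02)
rep("top short",P,edge("top",c4(66,222),c4(135,330)),.02)
rep("top low",P,edge("top",c4(160,340),c4(290,258),2),.02)
rep("scn bottom",S,edge("scene",c2(150,437),c2(305,350),1.5,"grad"),0)
rep("scn band",S,edge("scene",c2(135,398),c2(302,308),1.5,"dark"),.016)
rep("scn short",S,edge("scene",c2(88,378),c2(150,437),1.5,"grad"),0)
# base centre from top (head top corners) : handle base front edge etc; handle top silhouette
f=d["top"]["frame"];m=np.zeros(f.shape[:2],np.uint8);m[235:262,440:480]=(f[235:262,440:480].max(2)<70)
yy,xx=np.nonzero(m);print("handle px",xx.min(),xx.max(),yy.min(),yy.max())
# green centre
f=f.astype(int);m=((f[...,1]-f[...,0])>40);yy,xx=np.nonzero(m);print("green",xx.mean(),yy.mean(),atz(P,xx.mean(),yy.mean(),.04))
R=Ro.from_rotvec([2.08194778,0.27709131,-2.08198424]).as_matrix();print(R,"jaw yaw",np.degrees(np.arctan2(R[1,1],R[0,1])))
for z in (.0,.032,.136):print(z,proj(P,(.5385,-.3185,z)),proj(S,(.5385,-.3185,z)))
E
```

```text
top UL yaw 123.24263040922378 [ 0.541  -0.2751] [ 0.5824 -0.3382] len 0.07541223261680607
top short yaw 33.05448025935385 [ 0.5359 -0.2744] [ 0.5052 -0.2944] len 0.036613418843737096
top low yaw 123.91041177742684 [ 0.5019 -0.3005] [ 0.5275 -0.3385] len 0.04589184695623224
scn bottom yaw 123.8170457175684 [ 0.575  -0.3365] [ 0.5354 -0.2773] len 0.07121879987663712
scn band yaw 123.25495245615882 [ 0.5704 -0.3383] [ 0.5289 -0.275 ] len 0.07564376094322597
scn short yaw 26.87509312364844 [ 0.5276 -0.3626] [ 0.575  -0.3385] len 0.05322445570138206
handle px 446 476 238 260
green 399.88791848617177 278.490538573508 [ 0.4771 -0.1929  0.04  ]
[[-0.0003  0.2598 -0.9657]
 [ 0.0018 -0.9657 -0.2598]
 [-1.     -0.0018 -0.0002]] jaw yaw -74.94314335103127
0.0 [449.2769 255.6991] [159.7777 274.1744]
0.032 [453.5146 253.7603] [156.115  261.8979]
0.136 [469.2185 246.5753] [143.065  218.1579]
```

>>> move_arm(
  moves=[
    [0.1,0.075,0.05,0,0,0.0075],
    [0.3,0.225,0.1,0,0,0.0225],
    [0.5,0.375,0.1,0,0,0.0375],
    [0.7,0.525,0.1,0,0,0.0525],
    [0.9,0.675,0.1,0,0,0.0675],
    [1,0.75,0.1,0,0,0.075],
  ],
  gripper=0,
)

```text
t: 0.85
tool_pos: [0.2839, -0.5122, 0.2437]
tool_rot: [1.791, 0.693, -1.79]
contact_force: [1.2, -0.4, 0.7]
opening: 0.0856
```

>>> move_arm(
  moves=[
    [0.2,0.15,0,0,0,0.016],
    [0.4,0.3,0,0,0,0.032],
    [0.6,0.45,0,0,0,0.048],
    [0.8,0.6,0,0,0,0.064],
    [1,0.75,0,0,0,0.08],
  ],
)

```text
t: 1.48
tool_pos: [0.4031, -0.4229, 0.2435]
tool_rot: [1.448, 1.034, -1.448]
contact_force: [-0.1, 0.3, 0.5]
opening: 0.0853
```

>>> move_arm(
  moves=[
    [0.2,0.15,0,0,0,0.016],
    [0.4,0.3,0,0,0,0.032],
    [0.6,0.45,0,0,0,0.048],
    [0.8,0.6,0,0,0,0.064],
    [0.95,0.7,0,0,0,0.08],
    [0.95,0.7,0,0,0,0.08],
  ],
)

```text
t: 2.22
tool_pos: [0.5172, -0.3387, 0.2433]
tool_rot: [1.083, 1.285, -1.083]
contact_force: [0.1, 0.2, 0.1]
opening: 0.0854
```

```bash
cat >> h.py <<'E'
from scipy.spatial.transform import Rotation as Ro
def need(o,p,xdir,jaw):
    """shift & turn, in move units, to bring TCP to p, tool x along xdir, jaw (y) along jaw"""
    x=np.array(xdir,float);x/=np.linalg.norm(x);y=np.array(jaw,float);y-=x*(x@y);y/=np.linalg.norm(y)
    Rt=np.c_[x,y,np.cross(x,y)];R0=Ro.from_rotvec(o["tool_rot"]).as_matrix()
    rv=Ro.from_matrix(Rt@R0.T).as_rotvec()
    return (np.array(p)-o["tool_pos"])/.12, rv/(2*np.pi), np.degrees(np.linalg.norm(rv))
E
python3 - <<'E'
from h import *
from station import *
np.set_printoptions(precision=4,suppress=True)
o=get_obs();a=np.radians(33.3)
print(o["q"],need(o,(.5392,-.318,.16),(0,0,-1),(np.cos(a),np.sin(a),0)))
dd={}
for n in("scene","top"):
    im=get_image(n);dd[n]=im;C=cam(dd,n);print(n,proj(C,o["tool_pos"]))
    f=im["frame"][...,::-1].copy(); u,v=proj(C,o["tool_pos"]);x0,y0=int(u)-50,int(v)-40
    c=cv2.resize(f[y0:y0+80,x0:x0+100],None,fx=5,fy=5,interpolation=cv2.INTER_CUBIC)
    cv2.circle(c,(int((u-x0+.5)*5),int((v-y0+.5)*5)),3,(0,0,255),-1)
    cv2.imwrite(f"pics/g_{n}.png",c)
E
```

```text
[-0.7     0.03    1.6162 -0.0002  1.4955 -0.8704] (array([ 0.1836,  0.1724, -0.6944]), array([ 0.    , -0.    ,  0.0654]), np.float64(23.540874930372524))
scene [116.2563 162.0391]
top [500.6726 249.0934]
```

View pics/g_scene.png

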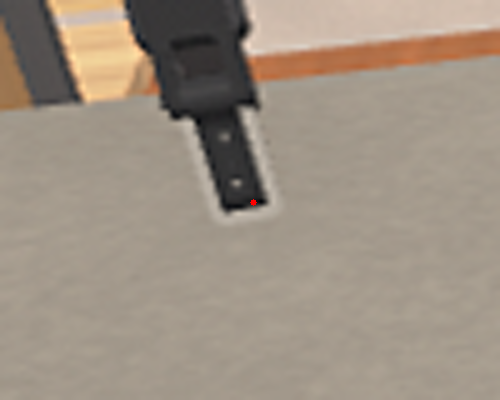

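View pics/g_top.png

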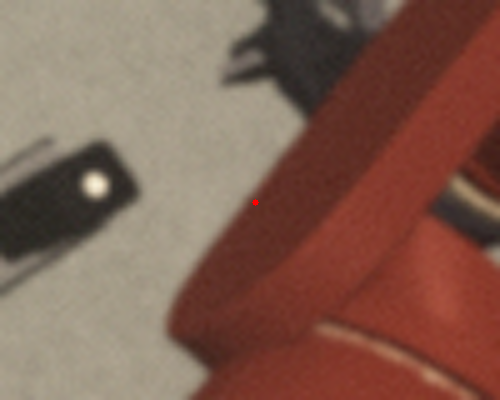

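>>> move_arm(
  moves=[
    [0.06,0.06,-0.1,0,0,0.022],
    [0.12,0.12,-0.2,0,0,0.044],
    [0.184,0.172,-0.3,0,0,0.0654],
    [0.184,0.172,-0.5,0,0,0.0654],
    [0.184,0.172,-0.6,0,0,0.0654],
    [0.184,0.172,-0.6,0,0,0.0654],
  ],
)

```text
t: 3.08
tool_pos: [0.5374, -0.3189, 0.1701]
tool_rot: [0.774, 1.431, -0.774]
contact_force: [0.4, 1.0, 0.8]
opening: 0.0857
```

```bash
python3 - <<'E'
from h import *
from station import *
np.set_printoptions(precision=4,suppress=True)
o=get_obs();a=np.radians(33.3)
print(o["tool_pos"],need(o,(.5392,-.318,.086),(0,0,-1),(np.cos(a),np.sin(a),0)))
dd={}
for n in("scene","top"):
    im=get_image(n);dd[n]=im;C=cam(dd,n)
    f=im["frame"][...,::-1].copy(); u,v=proj(C,o["tool_pos"]);x0,y0=int(u)-50,int(v)-40
    c=cv2.resize(f[y0:y0+80,x0:x0+100],None,fx=5,fy=5,interpolation=cv2.INTER_CUBIC)
    cv2.circle(c,(int((u-x0+.5)*5),int((v-y0+.5)*5)),3,(0,0,255),-1)
    dd[n+"c"]=c
cv2.imwrite(f"pics/g2.png",np.vstack([dd["scenec"],dd["topc"]])[:, :800][:600] if 0 else np.hstack([dd["scenec"][:,:400],dd["topc"][:,:400]]))
E
```

```text
[ 0.5374 -0.3189  0.1701] (array([ 0.015 ,  0.0079, -0.7009]), array([-0.0002, -0.0003,  0.0005]), np.float64(0.21792050994177267))
```

View pics/g2.png

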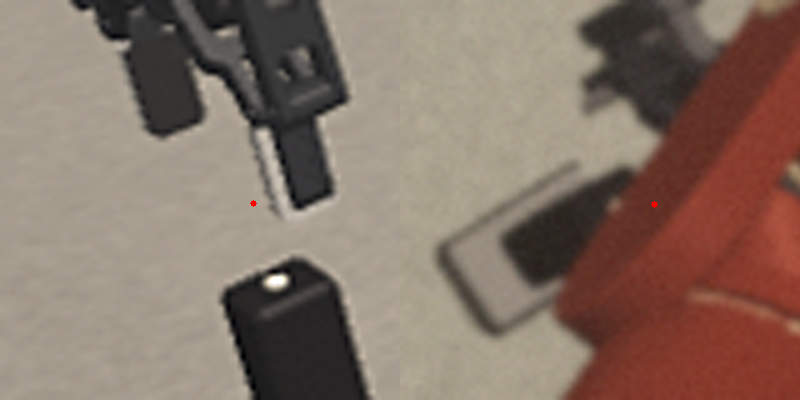

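>>> move_arm(
  moves=[
    [0.015,0.008,-0.15,0,0,0],
    [0.015,0.008,-0.3,0,0,0],
    [0.015,0.008,-0.45,0,0,0],
    [0.015,0.008,-0.6,0,0,0],
    [0.015,0.008,-0.7,0,0,0],
    [0.015,0.008,-0.7,0,0,0],
  ],
)

```text
t: 3.92
tool_pos: [0.5395, -0.3174, 0.0856]
tool_rot: [0.773, 1.432, -0.773]
contact_force: [0.2, 0.4, -0.2]
opening: 0.0852
```

>>> move_arm(
  moves=[
    [0,0,0,0,0,0],
    [0,0,0,0,0,0],
    [0,0,0,0,0,0],
    [0,0,0,0,0,0],
    [0,0,0,0,0,0],
    [0,0,0,0,0,0],
    [0,0,0,0,0,0],
    [0,0,0,0,0,0],
  ],
  gripper=1,
  force=50,
)

```text
t: 4.92
tool_pos: [0.5407, -0.3183, 0.0882]
tool_rot: [0.772, 1.428, -0.773]
contact_force: [-0.4, 0.1, 5.5]
opening: 0.0296
```

>>> move_arm(
  moves=[
    [0,0,0.1,0,0,0],
    [0,0,0.3,0,0,0],
    [0,0,0.6,0,0,0],
    [0,0,0.9,0,0,0],
    [0,0,1,0,0,0],
    [0,0,1,0,0,0],
  ],
)

```text
t: 5.68
tool_pos: [0.5402, -0.3178, 0.2071]
tool_rot: [0.773, 1.429, -0.773]
contact_force: [-0.3, -0.5, -3.3]
opening: 0.0293
```

```bash
python3 - <<'E'
from h import *
from station import *
np.set_printoptions(precision=4,suppress=True)
o=get_obs();print(o["tool_pos"],o["tool_rot"],o["contact_force"],o["opening"])
dd={};L=[]
for n in("scene","top"):
    im=get_image(n);dd[n]=im;C=cam(dd,n)
    f=im["frame"][...,::-1].copy(); u,v=proj(C,o["tool_pos"]);x0,y0=int(u)-40,int(v)-40
    c=cv2.resize(f[y0:y0+80,x0:x0+80],None,fx=5,fy=5,interpolation=cv2.INTER_CUBIC)
    cv2.circle(c,(int((u-x0+.5)*5),int((v-y0+.5)*5)),3,(0,0,255),-1); print(n,x0,y0)
    R=Ro.from_rotvec(o["tool_rot"]).as_matrix()
    for k in (-.054,-.086): # points on axis, head top & underside
        uu,vv=proj(C,o["tool_pos"]-R[:,0]*k);cv2.circle(c,(int((uu-x0+.5)*5),int((vv-y0+.5)*5)),3,(0,255,0),-1)
    L.append(c)
pickle.dump(dd,open("im1.pkl","wb"))
cv2.imwrite(f"pics/g3.png",np.hstack(L))
E
```

```text
[ 0.5402 -0.3178  0.2071] [ 0.7727  1.429  -0.7726] [-0.2592 -0.4828 -3.2525] 0.029327053737030494
scene 93 144
top 441 199
```

View pics/g3.png

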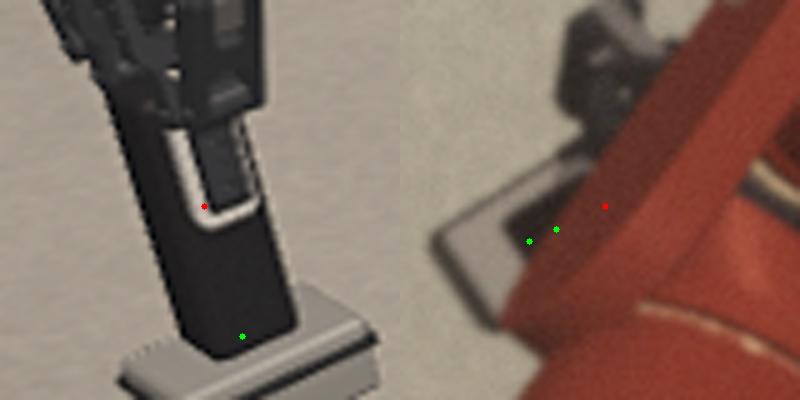

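>>> move_arm(
  moves=[
    [0,0.05,0.2,0,0,0],
    [0,0.15,0.5,0,0,-0.006],
    [0,0.35,0.8,0,0,-0.012],
    [0,0.55,0.8,0,0,-0.02],
    [0,0.75,0.8,0,0,-0.028],
    [0,0.95,0.8,0,0,-0.036],
    [0,1,0.8,0,0,-0.04],
  ],
)

```text
t: 6.65
tool_pos: [0.5397, -0.1966, 0.301]
tool_rot: [0.964, 1.351, -0.965]
contact_force: [0.0, -0.4, -2.8]
opening: 0.0294
```

>>> move_arm(
  moves=[
    [-0.02,0.2,0,0,0,-0.008],
    [-0.05,0.4,0,0,0,-0.016],
    [-0.08,0.6,0,0,0,-0.024],
    [-0.11,0.8,0,0,0,-0.032],
    [-0.14,0.95,0,0,0,-0.04],
    [-0.15,1,0,0,0,-0.04],
    [-0.15,1,0,0,0,-0.04],
  ],
)

```text
t: 7.52
tool_pos: [0.5221, -0.0782, 0.3026]
tool_rot: [1.151, 1.245, -1.153]
contact_force: [0.3, 0.3, -3.5]
opening: 0.0295
```

```bash
cat > tgt.py <<'E'
import numpy as np
lab=np.array([.5785,.021,.100]);a=np.radians(-10.3);t=np.radians(25)
h=np.array([np.cos(a),np.sin(a),0]);ez=np.array([0,0,1.])
n=-np.sin(t)*h+np.cos(t)*ez; px=np.cos(t)*h+np.sin(t)*ez
E
python3 - <<'E'
from h import *
from station import *
from tgt import *
np.set_printoptions(precision=4,suppress=True)
o=get_obs();print(o["tool_pos"],o["q"],o["contact_force"],o["opening"])
for s in (.21,.138):
    print(lab+s*n,need(o,lab+s*n,-n,px))
E
```

```text
[ 0.5221 -0.0782  0.3026] [-0.2895 -0.2129  1.746  -0.0005  1.6093 -0.3671] [ 0.3206  0.3293 -3.4598] 0.029502328423644527
[0.4912 0.0369 0.2903] (array([-0.2581,  0.9592, -0.1026]), array([-0.0035, -0.0697, -0.0403]), np.float64(29.011142607761325))
[0.5211 0.0314 0.2251] (array([-0.0086,  0.9138, -0.6464]), array([-0.0035, -0.0697, -0.0403]), np.float64(29.011142607761325))
```

>>> move_arm(
  moves=[
    [-0.04,0.16,0,-0.0006,-0.0116,-0.0067],
    [-0.08,0.32,0,-0.0012,-0.0232,-0.0134],
    [-0.13,0.48,0,-0.0018,-0.0349,-0.0201],
    [-0.17,0.64,0,-0.0023,-0.0465,-0.0269],
    [-0.22,0.8,-0.05,-0.0029,-0.0581,-0.0336],
    [-0.26,0.93,-0.1,-0.0035,-0.0697,-0.0403],
    [-0.26,0.96,-0.1,-0.0035,-0.0697,-0.0403],
    [-0.26,0.96,-0.1,-0.0035,-0.0697,-0.0403],
  ],
)

```text
t: 8.52
tool_pos: [0.4914, 0.0368, 0.2917]
tool_rot: [1.481, 0.765, -1.018]
contact_force: [0.5, -0.8, -1.4]
opening: 0.0296
```

```bash
python3 - <<'E'
from h import *
from station import *
from tgt import *
np.set_printoptions(precision=4,suppress=True)
o=get_obs();print(o["tool_pos"],o["q"],o["contact_force"],o["opening"])
for s in (.21,.138):
    print(lab+s*n,need(o,lab+s*n,-n,px))
dd={}
for nn in("scene","top"):
    im=get_image(nn);dd[nn]=im
    cv2.imwrite(f"pics/s1_{nn}.png",im["frame"][...,::-1])
pickle.dump(dd,open("im2.pkl","wb"))
f=dd["scene"]["frame"][110:260,230:400,::-1]
g=dd["top"]["frame"][150:300,240:410,::-1]
cv2.imwrite("pics/s1.png",np.hstack([cv2.resize(x,None,fx=2.35*1,fy=2.35,interpolation=cv2.INTER_CUBIC) for x in (f,g)]))
E
```

```text
[0.4914 0.0368 0.2917] [-0.0435 -0.6083  2.0931 -0.0614  1.2241  0.1447] [ 0.5086 -0.8335 -1.3992] 0.02958538656006771
[0.4912 0.0369 0.2903] (array([-0.0019,  0.0009, -0.0118]), array([0.    , 0.0001, 0.    ]), np.float64(0.03643741813643227))
[0.5211 0.0314 0.2251] (array([ 0.2476, -0.0444, -0.5556]), array([0.    , 0.0001, 0.    ]), np.float64(0.03643741813643227))
```

View pics/s1.png

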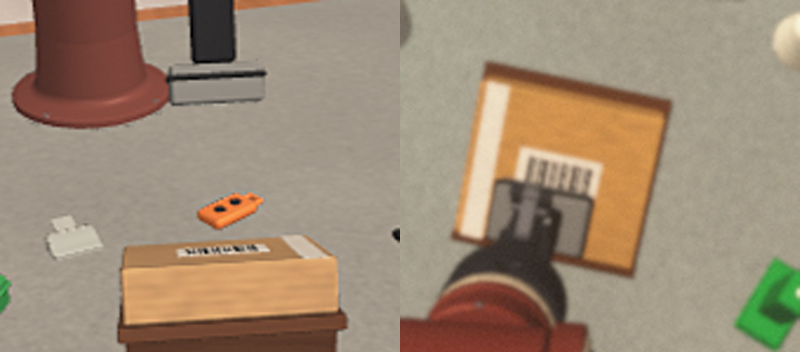

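```bash
cat > ov.py <<'E'
from h import *
from station import *
def overlay(dd,o,L,out,crops,s=7):
    R=Ro.from_rotvec(o["tool_rot"]).as_matrix();X,Y,Z=R.T; b=o["tool_pos"]+X*L  # underside centre; Y=scanner x, Z ~ scanner y
    q=[]
    for nn in("scene","top"):
        C=cam(dd,nn);x0,y0,w,h=crops[nn]
        im=cv2.resize(dd[nn]["frame"][y0:y0+h,x0:x0+w,::-1],None,fx=s,fy=s,interpolation=cv2.INTER_CUBIC)
        P2=lambda p:tuple(int(round(v)) for v in ((proj(C,p)-[x0,y0]+.5)*s))
        for z,col in ((0,(0,255,0)),(.032,(0,255,255))):
            c=[b-X*z+Y*i*.023+Z*j*.038 for i,j in((1,1),(1,-1),(-1,-1),(-1,1))]
            for i in range(4): cv2.line(im,P2(c[i-1]),P2(c[i]),col,1)
        q.append(im)
    cv2.imwrite(out,np.hstack(q))
E
python3 - <<'E'
from ov import *
o=get_obs();dd=pickle.load(open("im2.pkl","rb"))
overlay(dd,o,.088,"pics/o1.png",{"scene":(295,120,55,50),"top":(275,215,55,50)})
E
```

```text
(no output)
```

View pics/o1.png

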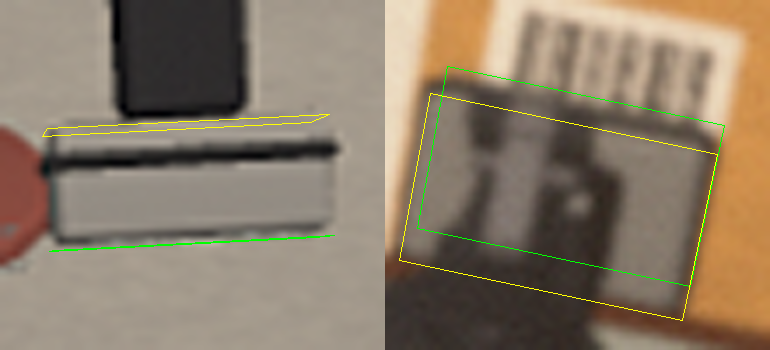

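>>> move_arm(
  moves=[
    [0.05,-0.009,-0.112,0,0,0],
    [0.1,-0.018,-0.225,0,0,0],
    [0.15,-0.027,-0.337,0,0,0],
    [0.2,-0.036,-0.45,0,0,0],
    [0.23,-0.041,-0.52,0,0,0],
    [0.25,-0.045,-0.56,0,0,0],
    [0.25,-0.045,-0.56,0,0,0],
    [0.25,-0.045,-0.56,0,0,0],
  ],
)

```text
t: 9.62
tool_pos: [0.5213, 0.0319, 0.2249]
tool_rot: [1.482, 0.764, -1.017]
contact_force: [0.2, -0.4, -2.2]
opening: 0.0297
```

```bash
python3 - <<'E'
from ov import *
from tgt import *
np.set_printoptions(precision=4,suppress=True)
o=get_obs();print(o["tool_pos"],o["contact_force"],o["opening"],o["dq"])
print(need(o,lab+.137*n,-n,px))
dd={nn:get_image(nn) for nn in("scene","top")};pickle.dump(dd,open("im3.pkl","wb"))
overlay(dd,o,.087,"pics/o2.png",{"scene":(290,170,80,70),"top":(275,195,80,70)},5)
E
```

```text
[0.5213 0.0319 0.2249] [ 0.1564 -0.4222 -2.1815] 0.029742127034605475 [-0.0009 -0.0049 -0.0022 -0.0015  0.001  -0.0005]
(array([ 0.0018, -0.0046, -0.006 ]), array([-0.0001,  0.0004,  0.0001]), np.float64(0.13677732431708925))
```

View pics/o2.png

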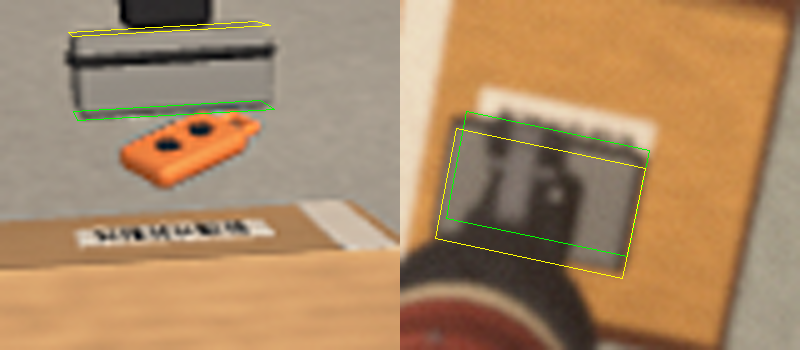

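>>> move_arm(
  moves=[
    [0,0,0,0,0,0],
    [0,0,0,0,0,0],
    [0,0,0,0,0,0],
    [0,0,0,0,0,0],
    [0,0,0,0,0,0],
    [0,0,0,0,0,0],
    [0,0,0,0,0,0],
    [0,0,0,0,0,0],
  ],
)

```text
t: 10.72
tool_pos: [0.521, 0.0319, 0.2241]
tool_rot: [1.482, 0.765, -1.018]
contact_force: [-0.3, 0.3, -1.6]
opening: 0.0295
```

>>> move_arm(
  moves=[
    [0,0,0,0,0,0],
    [0,0,0,0,0,0],
    [0,0,0,0,0,0],
    [0,0,0,0,0,0],
    [0,0,0,0,0,0],
    [0,0,0,0,0,0],
    [0,0,0,0,0,0],
    [0,0,0,0,0,0],
  ],
)

```text
t: 11.72
tool_pos: [0.521, 0.0319, 0.2241]
tool_rot: [1.482, 0.765, -1.018]
contact_force: [0.7, 0.0, -2.5]
opening: 0.0292
```

>>> move_arm(
  moves=[
    [0,0,0,0,0,0],
    [0,0,0,0,0,0],
    [0,0,0,0,0,0],
    [0,0,0,0,0,0],
    [0,0,0,0,0,0],
    [0,0,0,0,0,0],
    [0,0,0,0,0,0],
    [0,0,0,0,0,0],
  ],
)

```text
t: 12.72
tool_pos: [0.521, 0.0319, 0.2241]
tool_rot: [1.482, 0.765, -1.018]
contact_force: [0.1, 0.8, -3.1]
opening: 0.0297
```

```bash
python3 - <<'E'
from h import *
from station import *
from tgt import *
np.set_printoptions(precision=4,suppress=True)
o=get_obs();print(o["t"],o["tool_pos"],o["contact_force"],o["opening"])
# label centre vs axis of window
R=Ro.from_rotvec(o["tool_rot"]).as_matrix();v=lab-(o["tool_pos"]+R[:,0]*.087);print("aim: dist,slope-off,y-off",v@R[:,0],v@R[:,1],v@R[:,2])
a=np.radians(9.4);pad=np.array([.487,.309,.010])
print(need(o,pad+[0,0,.15],(0,0,-1),(np.cos(a),np.sin(a),0)))
E
```

```text
12.725 [0.521  0.0319 0.2241] [ 0.0779  0.7644 -3.0539] 0.029717445423450933
aim: dist,slope-off,y-off 0.05019710250000616 0.0004036578687222239 0.0004762503229504888
(array([-0.2837,  2.3094, -0.5343]), array([0.0005, 0.0699, 0.054 ]), np.float64(31.80364728632971))
```

>>> move_arm(
  moves=[
    [-0.04,0.007,0.09,0,0,0],
    [-0.1,0.018,0.225,0,0,0],
    [-0.15,0.027,0.337,0,0,0],
    [-0.2,0.036,0.45,0,0,0],
    [-0.25,0.045,0.56,0,0,0],
    [-0.25,0.2,0.6,0.0001,0.01,0.008],
    [-0.25,0.4,0.6,0.0002,0.025,0.02],
    [-0.25,0.5,0.6,0.0003,0.035,0.027],
  ],
)

```text
t: 13.72
tool_pos: [0.4912, 0.0928, 0.2973]
tool_rot: [1.293, 1.033, -1.059]
contact_force: [-0.2, -1.1, -2.5]
opening: 0.0292
```

>>> move_arm(
  moves=[
    [0,0.2,0,0,0.006,0.005],
    [0,0.4,0,0,0.012,0.01],
    [0,0.6,0,0,0.018,0.015],
    [0,0.8,0,0,0.024,0.019],
    [0,1,0,0,0.03,0.023],
    [0,1,0,0,0.03,0.023],
    [0,1,0,0,0.03,0.023],
  ],
)

```text
t: 14.6
tool_pos: [0.4911, 0.2115, 0.2964]
tool_rot: [1.118, 1.246, -1.086]
contact_force: [-0.6, 0.4, -3.7]
opening: 0.0291
```

```bash
python3 - <<'E'
from h import *
from station import *
np.set_printoptions(precision=4,suppress=True)
o=get_obs();print(o["t"],o["tool_pos"],o["contact_force"],o["opening"])
a=np.radians(9.4);pad=np.array([.487,.309,.010])
print(need(o,pad+[0,0,.15],(0,0,-1),(np.cos(a),np.sin(a),0)))
E
```

```text
14.6 [0.4911 0.2115 0.2964] [-0.5682  0.4129 -3.7378] 0.029148427046505932
(array([-0.034 ,  0.8122, -1.1365]), array([0.0002, 0.0051, 0.004 ]), np.float64(2.3222582580622246))
```

>>> move_arm(
  moves=[
    [-0.01,0.2,0,0,0.002,0.001],
    [-0.02,0.4,-0.1,0,0.003,0.002],
    [-0.03,0.6,-0.3,0.0002,0.005,0.004],
    [-0.034,0.75,-0.5,0.0002,0.0051,0.004],
    [-0.034,0.812,-0.7,0.0002,0.0051,0.004],
    [-0.034,0.812,-0.9,0.0002,0.0051,0.004],
    [-0.034,0.812,-1,0.0002,0.0051,0.004],
    [-0.034,0.812,-1,0.0002,0.0051,0.004],
  ],
)

```text
t: 15.6
tool_pos: [0.4866, 0.3085, 0.1754]
tool_rot: [1.086, 1.283, -1.09]
contact_force: [-0.1, 0.4, -2.5]
opening: 0.0297
```

```bash
python3 - <<'E'
from ov import *
np.set_printoptions(precision=4,suppress=True)
o=get_obs();print(o["t"],o["tool_pos"],o["contact_force"],o["opening"])
a=np.radians(9.4);pad=np.array([.487,.309,.010])
print(need(o,pad+[0,0,.087],(0,0,-1),(np.cos(a),np.sin(a),0)))
dd={nn:get_image(nn) for nn in("scene","top")};pickle.dump(dd,open("im4.pkl","wb"))
overlay(dd,o,.087,"pics/o3.png",{"scene":(385,155,80,75),"top":(140,230,80,75)},5)
E
```

```text
15.6 [0.4866 0.3085 0.1754] [-0.1071  0.4492 -2.4555] 0.029735460656398066
(array([ 0.0033,  0.0039, -0.6533]), array([ 0.0001, -0.0004,  0.0001]), np.float64(0.14290701712391973))
```

View pics/o3.png

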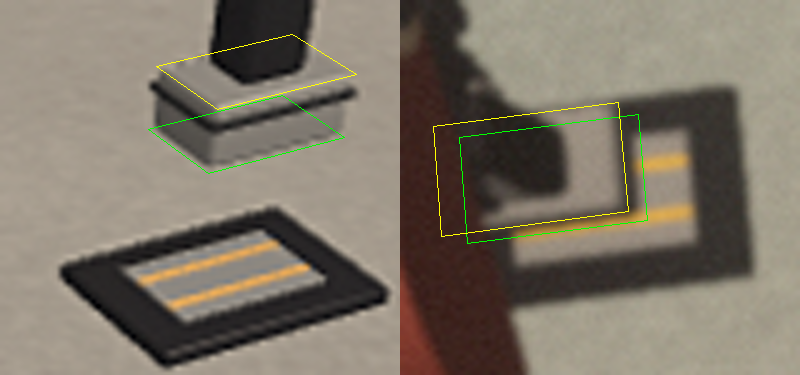

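>>> move_arm(
  moves=[
    [0.003,0.004,-0.12,0,0,0],
    [0.003,0.004,-0.24,0,0,0],
    [0.003,0.004,-0.36,0,0,0],
    [0.003,0.004,-0.48,0,0,0],
    [0.003,0.004,-0.56,0,0,0],
    [0.003,0.004,-0.6,0,0,0],
    [0.003,0.004,-0.6,0,0,0],
  ],
)

```text
t: 16.58
tool_pos: [0.4873, 0.3098, 0.1038]
tool_rot: [1.087, 1.283, -1.088]
contact_force: [0.6, -0.4, -1.5]
opening: 0.0294
```

```bash
python3 - <<'E'
from ov import *
np.set_printoptions(precision=4,suppress=True)
o=get_obs();print(o["t"],o["tool_pos"],o["contact_force"],o["opening"])
a=np.radians(9.4);pad=np.array([.487,.309,.010])
print(need(o,pad+[0,0,.087],(0,0,-1),(np.cos(a),np.sin(a),0)))
dd={nn:get_image(nn) for nn in("scene","top")};pickle.dump(dd,open("im5.pkl","wb"))
overlay(dd,o,.087,"pics/o4.png",{"scene":(385,155,80,75),"top":(140,230,80,75)},5)
E
```

```text
16.575 [0.4873 0.3098 0.1038] [ 0.6452 -0.446  -1.5385] 0.029376430861509
(array([-0.0022, -0.0064, -0.0571]), array([ 0.    , -0.0002, -0.    ]), np.float64(0.08007908987297754))
```

View pics/o4.png

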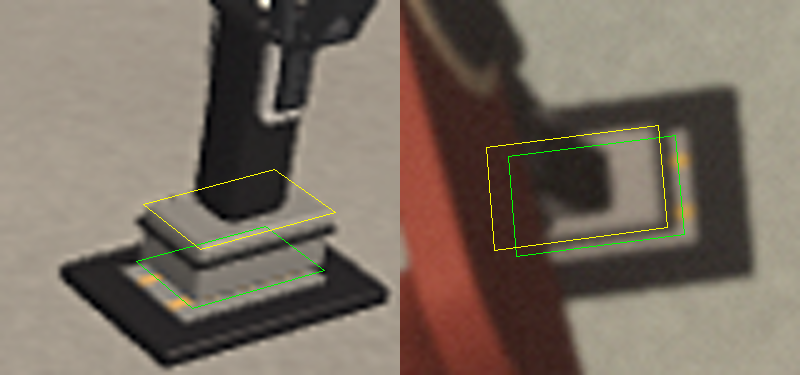

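>>> move_arm(
  moves=[
    [-0.002,-0.005,-0.01,0,0,0],
    [-0.002,-0.005,-0.02,0,0,0],
    [-0.002,-0.005,-0.03,0,0,0],
    [-0.002,-0.005,-0.04,0,0,0],
    [-0.002,-0.005,-0.045,0,0,0],
    [-0.002,-0.005,-0.045,0,0,0],
  ],
)

```text
t: 17.42
tool_pos: [0.4871, 0.3092, 0.0986]
tool_rot: [1.087, 1.283, -1.088]
contact_force: [0.5, 0.1, -1.6]
opening: 0.0298
```

>>> move_arm(
  moves=[
    [0,0,-0.004,0,0,0],
    [0,0,-0.008,0,0,0],
    [0,0,-0.008,0,0,0],
  ],
)

```text
t: 17.8
tool_pos: [0.4872, 0.3093, 0.0982]
tool_rot: [1.087, 1.283, -1.088]
contact_force: [-1.0, 0.4, 0.3]
opening: 0.0296
```

>>> move_arm(
  moves=[
    [0,0,-0.004,0,0,0],
    [0,0,-0.008,0,0,0],
    [0,0,-0.008,0,0,0],
    [0,0,-0.008,0,0,0],
  ],
)

```text
t: 18.3
tool_pos: [0.4873, 0.3094, 0.0982]
tool_rot: [1.087, 1.283, -1.088]
contact_force: [-4.1, -1.3, 7.0]
opening: 0.0292
```

```bash
python3 - <<'E'
from ov import *
np.set_printoptions(precision=4,suppress=True)
o=get_obs();print(o["t"],o["tool_pos"],o["contact_force"],o["opening"])
dd={nn:get_image(nn) for nn in("scene","top")};pickle.dump(dd,open("im6.pkl","wb"))
overlay(dd,o,.087,"pics/o5.png",{"scene":(385,155,80,75),"top":(140,230,80,75)},5)
E
```

```text
18.3 [0.4873 0.3094 0.0982] [-4.1482 -1.2771  7.0387] 0.029162499425872995
```

View pics/o5.png

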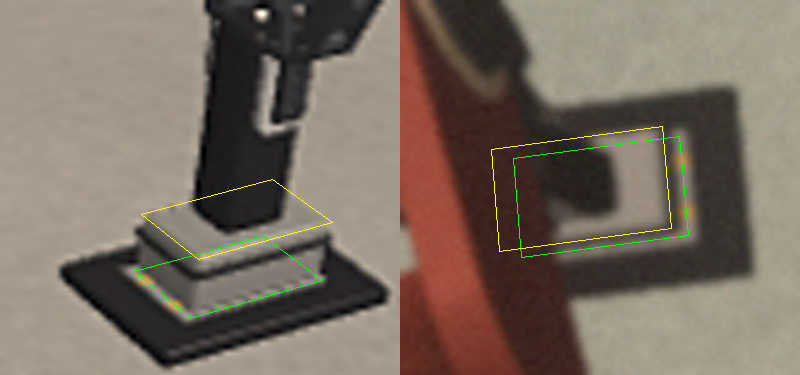

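```bash
python3 - <<'E'
from h import *
d=pickle.load(open("im6.pkl","rb"))
f=d["scene"]["frame"][195:225,406:456,::-1]
cv2.imwrite("pics/e1.png",cv2.resize(f,None,fx=16,fy=16,interpolation=cv2.INTER_CUBIC))
E
```

```text
(no output)
```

View pics/e1.png

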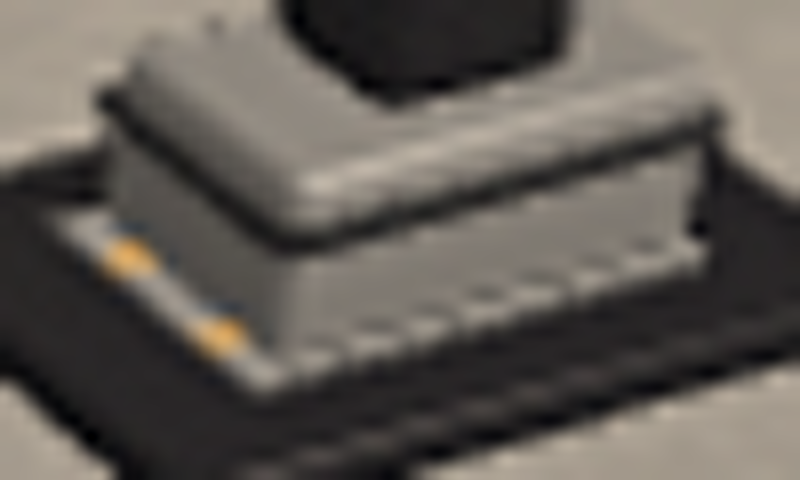

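```bash
python3 - <<'E'
from h import *
np.set_printoptions(precision=4,suppress=True)
d=pickle.load(open("im6.pkl","rb"));S=cam(d,"scene");P=cam(d,"top")
g=lambda a,b:atz(S,406+a/16-.5,195+b/16-.5,.010)
A,B=g(285,362),g(690,250);print("head",A,B,np.linalg.norm(A-B))
e=(B-A)/np.linalg.norm(B-A);nx=np.array([-e[1],e[0],0]);print(np.degrees(np.arctan2(e[1],e[0])))
print("head centre in scene frame",(A+B)/2+nx*.023, "pad .4842 .3088")
F,G=g(262,392),g(708,262);H=g(60,225);print("field",F,G,np.linalg.norm(F-G),np.linalg.norm(F-H))
f=d["top"]["frame"][245:290,160:205,::-1]
cv2.imwrite("pics/e2.png",cv2.resize(f,None,fx=13,fy=13,interpolation=cv2.INTER_CUBIC))
E
```

```text
head [0.5113 0.2802 0.01  ] [0.5005 0.352  0.01  ] 0.07262890117405862
98.54697230543022
head centre in scene frame [0.4832 0.3127 0.01  ] pad .4842 .3088
field [0.5177 0.2734 0.01  ] [0.5044 0.3529 0.01  ] 0.08064063254160878 0.051845307880915306
```

View pics/e2.png

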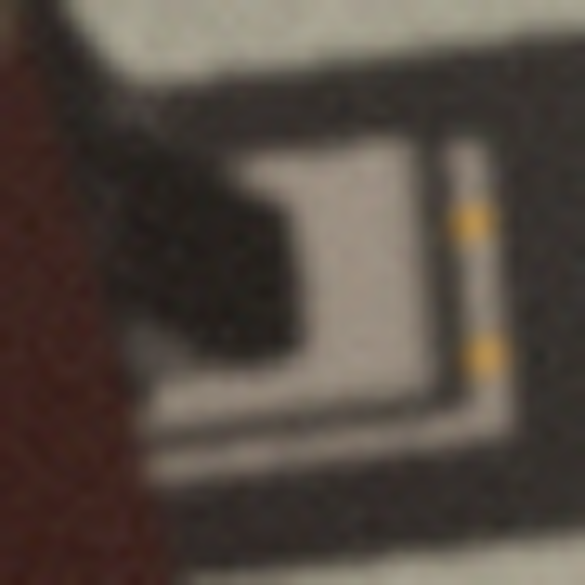

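```bash
python3 - <<'E'
from h import *
np.set_printoptions(precision=4,suppress=True)
d=pickle.load(open("im6.pkl","rb"));S=cam(d,"scene");P=cam(d,"top")
e=np.array([np.cos(np.radians(99.4)),np.sin(np.radians(99.4))]);nx=np.array([e[1],-e[0]]);c=np.array([.487,.309])
t=lambda a,b,z:(atz(P,160+a/13-.5,245+b/13-.5,z)[:2]-c)
for nm,pts,z in (("band outer right",((440,140),(458,290),(468,390)),.032),("band outer low",((200,442),(330,425),(420,412)),.032),("field right",((493,150),(515,420)),.010),("field low",((170,480),(480,440)),.010),("pad low",((190,580),(500,540)),.010)):
    v=[t(*p,z) for p in pts]; print(nm,"along y",[round(1e3*float(x@e),1) for x in v],"along x",[round(1e3*float(x@nx),1) for x in v])
# scene band: left & right ends; band dark line corners in e1
g=lambda a,b,z:(atz(S,406+a/16-.5,195+b/16-.5,z)[:2]-np.array([.4842,.3088]))
for nm,p in(("L",(100,105)),("F",(290,242)),("R",(718,118))):
    for z in(.028,.032,.036): v=g(*p,z);print("band",nm,z,round(1e3*float(v@e),1),round(1e3*float(v@nx),1))
E
```

```text
band outer right along y [-38.4, -39.0, -39.1] along x [23.7, -2.9, -20.5]
band outer low along y [7.2, -15.1, -30.6] along x [-23.3, -23.4, -23.2]
field right along y [-42.5, -41.8] along x [24.4, -24.0]
field low along y [18.9, -35.4] along x [-26.5, -26.7]
pad low along y [16.9, -37.3] along x [-44.4, -44.7]
band L 0.028 -33.8 -27.1
band L 0.032 -38.0 -21.6
band L 0.036 -42.2 -16.2
band F 0.028 -31.3 17.8
band F 0.032 -35.5 22.9
band F 0.036 -39.7 28.0
band R 0.028 46.6 17.0
band R 0.032 41.8 22.1
band R 0.036 37.0 27.2
```

>>> move_arm(
  moves=[
    [0,0,0.02,0,0,0],
    [0,0,0.04,0,0,0],
    [0.003,-0.017,0.04,0,0,0],
    [0.003,-0.017,0.04,0,0,0],
    [0.003,-0.017,0.02,0,0,0],
    [0.003,-0.017,0.01,0,0,0],
    [0.003,-0.017,0.003,0,0,0],
    [0.003,-0.017,0.003,0,0,0],
  ],
)

```text
t: 19.4
tool_pos: [0.4875, 0.3072, 0.0982]
tool_rot: [1.087, 1.284, -1.088]
contact_force: [-3.0, -1.5, 5.8]
opening: 0.0293
```

```bash
python3 - <<'E'
from ov import *
np.set_printoptions(precision=4,suppress=True)
o=get_obs();print(o["t"],o["tool_pos"],o["contact_force"],o["opening"])
d={"scene":get_image("scene")}
f=d["scene"]["frame"][195:225,406:456,::-1]
cv2.imwrite("pics/e3.png",cv2.resize(f,None,fx=16,fy=16,interpolation=cv2.INTER_CUBIC))
E
```

```text
19.4 [0.4875 0.3072 0.0982] [-2.9501 -1.5268  5.7815] 0.029293296469091328
```

View pics/e3.png

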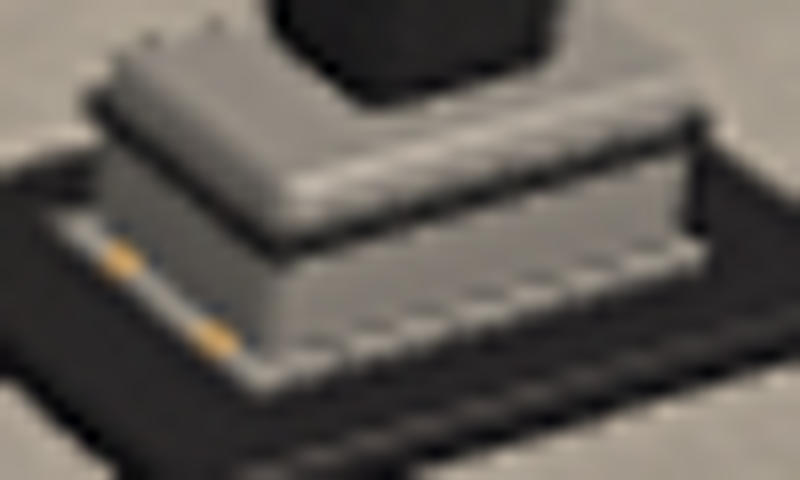

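>>> move_arm(
  moves=[
    [0,0,0,0,0,0],
    [0,0,0,0,0,0],
    [0,0,0,0,0,0],
    [0,0,0,0,0,0],
    [0,0,0,0,0,0],
    [0,0,0,0,0,0],
    [0,0,0,0,0,0],
    [0,0,0,0,0,0],
  ],
  gripper=0,
  force=20,
)

```text
t: 20.45
tool_pos: [0.4875, 0.3071, 0.0972]
tool_rot: [1.087, 1.283, -1.088]
contact_force: [0.3, -0.0, 0.2]
opening: 0.0855
```

```bash
python3 - <<'E'
from ov import *
np.set_printoptions(precision=4,suppress=True)
o=get_obs();print(o["t"],o["tool_pos"],o["contact_force"],o["opening"])
d={"scene":get_image("scene")}
f=d["scene"]["frame"][140:240,380:480,::-1]
cv2.imwrite("pics/e4.png",cv2.resize(f,None,fx=6,fy=6,interpolation=cv2.INTER_CUBIC))
E
```

```text
20.45 [0.4875 0.3071 0.0972] [ 0.3481 -0.0131  0.1853] 0.0855047944852046
```

View pics/e4.png

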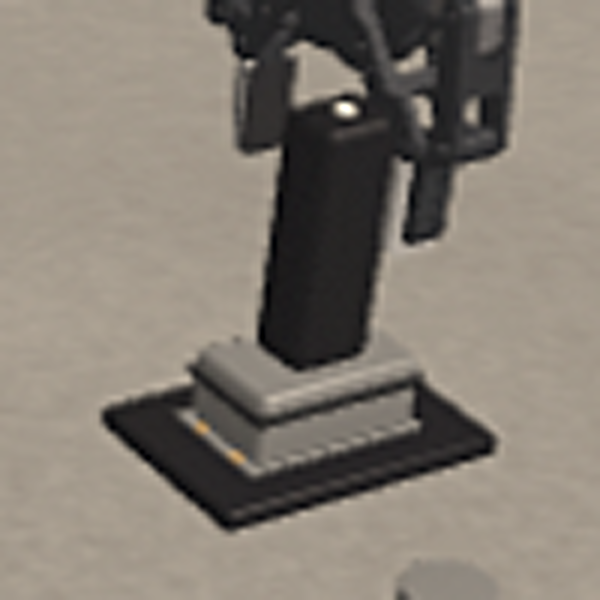

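The gripper is open and clear on both sides, and the scanner is standing upright on the pad. I'll back straight up.

>>> move_arm(
  moves=[
    [0,0,0.15,0,0,0],
    [0,0,0.35,0,0,0],
    [0,0,0.55,0,0,0],
    [0,0,0.75,0,0,0],
    [0,0,0.95,0,0,0],
    [0,0,1,0,0,0],
  ],
)

```text
t: 21.25
tool_pos: [0.4887, 0.3077, 0.2208]
tool_rot: [1.091, 1.281, -1.083]
contact_force: [0.1, 0.0, 0.5]
opening: 0.0854
```

>>> move_arm(
  moves=[
    [-0.2,-0.2,0.1,0,0,0],
    [-0.4,-0.4,0.2,0,0,0],
    [-0.6,-0.6,0.3,0,0,0],
    [-0.7,-0.9,0.3,0,0,0],
    [-0.7,-1,0.3,0,0,0],
    [-0.7,-1,0.3,0,0,0],
    [-0.7,-1,0.3,0,0,0],
  ],
)

```text
t: 22.12
tool_pos: [0.4037, 0.1877, 0.2529]
tool_rot: [1.087, 1.284, -1.088]
contact_force: [0.2, -0.2, 0.3]
opening: 0.0855
```

```bash
python3 - <<'E'
from ov import *
np.set_printoptions(precision=4,suppress=True)
o=get_obs();print(o["t"],o["tool_pos"],o["contact_force"])
d={n:get_image(n) for n in("scene","top")};pickle.dump(d,open("im7.pkl","wb"))
cv2.imwrite("pics/f_scene.png",d["scene"]["frame"][...,::-1])
f=d["scene"]["frame"][150:240,385:475,::-1];g=d["top"]["frame"][225:315,130:220,::-1]
cv2.imwrite("pics/f2.png",np.hstack([cv2.resize(x,None,fx=4.4,fy=4.4,interpolation=cv2.INTER_CUBIC) for x in(f,g)]))
E
```

```text
22.125 [0.4037 0.1877 0.2529] [ 0.1636 -0.2109  0.3276]
```

View pics/f_scene.png

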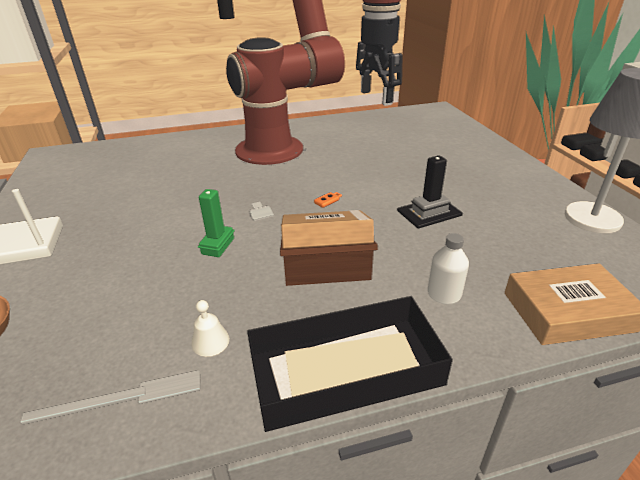

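View pics/f2.png

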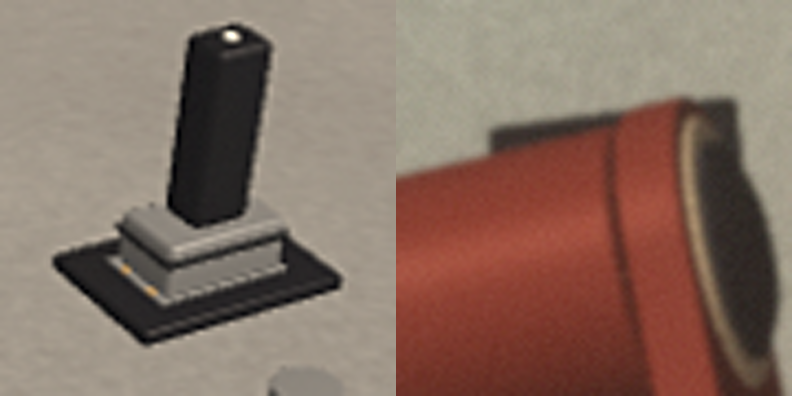

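The scene picture shows the scanner standing in the middle of the pad at about (433,190), with nothing touching it. The green look-alike, clip, key cover, bell, diffuser and cartons are where they were. I'll hand the job in.

```bash
python3 - <<'E'
from station import *
print(finish_job())
E
```

```text
the job is handed in; nothing more can be done
None
```

The parcel on the rest is scanned, and the scanner is standing upright in the middle of its charging pad. The job was handed in at about 22 s of the 56 s allowed.

**Scan:** I gripped the scanner (black handle, not the green look-alike) across its 30 mm handle faces. I held its window about 50 mm square off the label for 3 s without contact. By my measurements it was less than 1 mm off the label's middle, with the long sides parallel. The arm's reading did not change during the hold.

**Placing:** I lowered it until it touched the pad, then lifted it, shifted it 2 mm toward the middle and set it down again. I opened the gripper only once it was standing. The last picture shows it upright and centred to within about 2 mm, everything else unmoved and the gripper clear.

**Checks that disagreed:**
- The two cameras differ by about 3 mm in x, so I trusted the top view, which matched where the jaws closed on the handle.
- The scanner's underside was about 88 mm below the fingertips, against the 87 mm I assumed during the scan. The true distance may have been about 49 mm.
- I could not check the final placing from the top camera, because the arm blocked its view. That check rests on the scene camera alone.

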